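Seat the carving blank on the fixture pins

ROBOT

A 6-joint arm with a two-finger parallel gripper is mounted at the origin on the work surface. World frame = base frame: x ahead of the robot, y to its left, z up, the work surface at z = 0. Lengths are in m, angles in rad, forces in N, time in s.
With the tool pointing down it reaches from about 0.25 to 0.85 m from the base axis. Payload 12.5 kg.
Tool frame: the origin (TCP) lies midway between the tips of the shut fingers; the grasp point (between the pads) lies 19 mm behind it; z points along the fingers, y is the line along which they close (so a half turn about z gives the same grasp; the last joint's range is limited). The gripper opens to 93 mm and grips with 3 to 60 N. Pads are 15 mm wide; open, the fingers measure 128 mm over their backs; the gripper's body (75 mm by 188 mm) begins 65 mm behind the grasp point.
Start: joints at [1.041, 0.351, 1.652, -0, 1.139, -0.085], TCP at [0.237, 0.496, 0.219] pointing down, gripper open.
Joint ranges: [-2.75, 2.75], [-0.79, 2.1], [0.01, 2.65], [-1.57, 4.71], [0.07, 3.14], [-2.87, 2.87]. Speed limits (rad/s): [2.22, 2.22, 2.79, 3.14, 3.14, 3.14].

INTERFACE

Orientations are given as a unit quaternion [w, x, y, z].
In Python, from bench import get_state, cams, job, finder gives the robot as it stands.
- The arm moves only by the shell command python3 -m jog 'ROWS'. ROWS is JSON, a list of rows, each an object of numbers: "x", "y", "z": the shift along the tool's x, y, z each as a share of 0.2 m, from -1 to 1; "yaw": the turn about the tool's z as a share of pi/4 rad, from -1 to 1; "jaw": the opening, from -1 (shut) to 1 (fully open). A call has 1 to 5 rows; each row is the pose to reach, as a shift and turn from the pose commanded when the call began, along the tool's axes at that moment; what a row does not reach only later rows make up. A row lasts 1/8 s, in which the tool goes at most 62.5 mm and 10.7 degrees, less where a joint would pass 70% of its speed; a pose out of reach is approached as far as the arm can. A call with a number of a shift or a turn outside -1 to 1 is refused whole. A call with a gripper value outside its range is refused whole. The fingers move at their own pace and stop on an object; the grip force is fixed at half the most. Time passes only in rows, so rows that repeat a pose let the fingers close. It gives the time, the measured TCP pose, the force, the opening and the grip force at its end, in the units of the state.
- get_state(): the state, without advancing time (a new reading comes with each control period).
- cams.snapshot(name): name is "scene" or "top" or "wrist"; returns the picture (420x560x3 uint8, blue, green, red); there is no depth.
- cams.get_calibration(name): a dict with "camera_matrix" (3x3 intrinsics, pixels), "cam_to_world" (4x4, takes a point from camera to world coordinates); the wrist camera has in their place "hand_eye" (4x4, takes a point from camera to tool coordinates, whose origin is the TCP and whose axes are the flange's). Camera axes: x right, y down, z forward; pixel columns grow to the right and rows downward; lengths in m; the calibration is good to about 2 mm. The wrist camera is an equidistant fisheye: a pixel r from the principal point sees the ray r / f radians off the axis. A picture is of the moment at which its call begins: read the wrist's pose just before it. get_calibration takes no time and is no camera call.
- job.job_done(): hands the job in; it is judged then, once.
Trained networks look in the newest picture that a camera, given by its name, has taken for a name from the list of things; names that differ only in an ending like _2 or _b are one class to them, and where a whole thing is asked for, a point or a joint stands for the part that bears it (a point fixed in the world has none). Each returns a list of dicts, best first, with "conf" (0 to 1); they miss things now and then, are a little off and sometimes report something else, mostly with a low value. They report only what shows in the picture. A call takes as long as a camera call. They do not tell look-alikes from the thing itself.
- finder.regions_of(name, camera): "pixels" (420x560 bool, what is visible of it) and "pixel" ([row, column] in pixels, amid what is visible of it).
The state is a dict: "time_s": time; "joint_positions": joint angles; "qd": joint speeds; "joint_efforts": joint torques, N m; "eef_pos": TCP position; "eef_rot": TCP orientation; "ft_force": force on the tool from outside, world axes, zero at the start; "ft_torque": the same for the moment, N m; "width": opening from 0.0 (shut) to 1.0 (fully open); "grip_force": force on a finger pad.
Only numpy, scipy, OpenCV 4.12 (cv2) and the standard library are available. Lean on these libraries where they do the work, as an engineer would, in place of code of your own. Each camera call takes 0.05 s, during which the arm holds its last target. There are 200 camera calls.

TASK

The limewood blank with the pencilled horse has been put down askew on the tops of the two steel locating pins of the fixture board. With your fingertips push it sideways along the board until its two holes drop over the pins, and press it down so that it lies fully home and flat on the board. Do not lift the blank, leave the mallet, glue bottle, toy horse and gouge as they stand, and finish clear of everything.

Things in the scene. Friction and masses are not known exactly. Their poses are not given: they have to be found in the camera images.
- board: fixture board, grey melamine, 230 (x) x 200 (y) x 18 mm, fixed to the bench. Origin: centre of its underside; x points away from the robot, z up; top face at z = 18 mm. Two pins (pin0, pin1). Two wooden buttons, 16 x 40 mm, 10 mm high, are fixed at x = 100, y = +-76 mm, clear of the blank's seat, which is x = -75 to 75, y = -70 to 70 mm (pencilled 2 mm larger).
- blank: loose limewood plate 150 (x) x 140 (y) x 16 mm, about 0.2 kg, pencilled horse on top; origin: centre of its underside. Seated, this lies at the centre of the board's top face, axes parallel to the board's. It starts up to 40 mm off towards the board's -x and askew, sloping 0.12 rad: it rests on the pin tips and its lower far (+x) edge, the near edge 15 to 20 mm up. Slides when its edges are pushed.
- pin0 (a point): steel locating pin at the board's x = -55, y = -50 mm: 12 mm diameter and 12 mm high, the top 5 mm a cone with a flat tip 5 mm across. The point is on the axis at the foot, on the board's top face
- pin1 (a point): steel locating pin at the board's x = -55, y = +50 mm: 12 mm diameter and 12 mm high, the top 5 mm a cone with a flat tip 5 mm across. The point is on the axis at the foot, on the board's top face
- hole0 (a point): through hole, 15 mm diameter, at the blank's x = -55, y = -50 mm; the point is its centre at the blank's underside and coincides with pin0 when seated. The blank falls over the coned pins by its weight when both holes are over them, but may hang on them until pressed down near the holes
- hole1 (a point): through hole, 15 mm diameter, at the blank's x = -55, y = +50 mm; the point is its centre at the blank's underside and coincides with pin1 when seated. The blank falls over the coned pins by its weight when both holes are over them, but may hang on them until pressed down near the holes
- mallet: round carver's mallet standing upright on its head, head 80 mm across, 230 mm tall, 0.5 kg, beside the board; origin at the centre of its underside. Leave it alone
- glue: white plastic glue bottle, 56 mm across, 150 mm tall, beside the board; origin at the centre of its underside. Leave it alone
- horse: toy horse carved in limewood on a plinth 150 x 70 mm, 150 mm tall, beside the board; origin at the underside of the plinth, on the horse's middle, x along the horse from head to tail. Leave it alone
- gouge: carver's gouge lying on the bench beyond the far edge of the board, 250 mm long, 24 mm thick; origin at the front end of its handle, on the bench, x along the blade. Leave it alone
Things that resemble listed ones, but are neither listed nor needed, are in the scene too. What is meant by the blank is not blue, and is the larger of those in its own colour.

How it is judged:
At the end, for the whole second after the job is handed in: both holes of the blank are over their pins (centres within 3 mm), its underside is within 2.5 mm of the board at both holes and it lies level within 0.02 rad, at rest; mallet, horse and glue bottle stand upright and they and the gouge are within 20 mm of where they were (horizontal distance between hole0 and pin0 below 0.003 m and horizontal distance between hole1 and pin1 below 0.003 m and z of each of hole0, hole1 in the frame of board below 0.0205 m and angle between blank's own z axis and vertical below 0.02 rad and linear speed of blank below 0.01 m/s and angle between each of mallet, horse, glue's own z axis and vertical below 0.1 rad and distance of each of mallet, glue, horse, gouge from where it was at the start of the episode below 0.02 m); the robot touches nothing.
It fails at once if the blank is lifted off the board and pins (its middle more than 24 mm above the board, or more than 15 mm while only the robot bears it) (z of blank in the frame of board above 0.042 m or (z of blank in the frame of board above 0.033 m and contact force between blank and board below 0.01 N and contact force between blank and the arm above 0.5 N)).
It fails at once if the mallet, glue bottle, toy horse or gouge is moved by more than 20 mm (distance of any of mallet, glue, horse, gouge from where it was at the start of the episode above 0.02 m).
It also fails if it takes over 56 s, if anything falls off the work surface, if the arm or the gripper's body presses on something with over 40 N, if the wrist force passes 120 N, or if a joint passes its speed limit or range.

## Working session

There is one attempt and no reset: what is moved stays moved. The work goes in short steps, Python scripts to look and compute and a shell command to move; the robot and the scene stay as the last step left them, time stands still between calls to the robot, and variables do not carry over. Pictures are saved under pics/ and viewed, at most 10 in all, crops included, and the job is handed in when it is done.

```bash
ls; mkdir -p pics
cat > h.py <<'E'
import numpy as np,cv2
from bench import get_state,cams,job,finder
from scipy.spatial.transform import Rotation as R
def tool():
    s=get_state(); q=s["eef_rot"]; return np.array(s["eef_pos"]),R.from_quat([q[1],q[2],q[3],q[0]]).as_matrix()
def ray(cam,row,col):
    c=cams.get_calibration(cam);K=np.array(c["camera_matrix"])
    a=(col-K[0,2])/K[0,0];b=(row-K[1,2])/K[1,1]
    if cam=="wrist":
        p,Rt=tool();H=np.array(c["hand_eye"]);T=np.eye(4);T[:3,:3]=Rt;T[:3,3]=p;T=T@H
        t=np.hypot(a,b);d=np.array([a/t*np.sin(t),b/t*np.sin(t),np.cos(t)]) if t>1e-9 else np.array([0,0,1.])
    else: T=np.array(c["cam_to_world"]);d=np.array([a,b,1.])
    return T[:3,3],T[:3,:3]@d
def at(cam,row,col,z):
    o,d=ray(cam,row,col);return o+d*(z-o[2])/d[2]
def proj(cam,P):
    c=cams.get_calibration(cam);K=np.array(c["camera_matrix"])
    if cam=="wrist":
        p,Rt=tool();T=np.eye(4);T[:3,:3]=Rt;T[:3,3]=p;T=T@np.array(c["hand_eye"])
    else:T=np.array(c["cam_to_world"])
    q=(np.asarray(P)-T[:3,3])@T[:3,:3]
    if cam=="wrist":
        t=np.arctan2(np.hypot(q[:,0],q[:,1]),q[:,2]);r=np.hypot(q[:,0],q[:,1]);u=q[:,:2]/r[:,None]*t[:,None]
    else:u=q[:,:2]/q[:,2:]
    return np.c_[u[:,1]*K[1,1]+K[1,2],u[:,0]*K[0,0]+K[0,2]]
E
python3 - <<'E'
from h import *
s=get_state();print(s["time_s"],s["eef_pos"],s["eef_rot"],s["width"]);print(tool()[1].round(2))
for c in("top","scene"):
    im=cams.snapshot(c);cv2.imwrite(f"pics/{c}0.png",im)
    for n in("blank","board","mallet","glue","horse","gouge"):
        for r in finder.regions_of(n,c)[:3]:
            print(c,n,round(r["conf"],2),r["pixel"],r["pixels"].sum(),at(c,*r["pixel"],0.03).round(3))
E
```

```text
pics
0.0 [0.23644074 0.49619958 0.21809127] [-1.86222375e-04  2.20557621e-01  9.75373770e-01 -5.57595400e-04] 1.0027863620552198
[[-0.9   0.43 -0.  ]
 [ 0.43  0.9  -0.  ]
 [ 0.   -0.   -1.  ]]
top blank 0.86 [306.5, 235.4] 4455 [0.318 0.141 0.03 ]
top blank 0.76 [306.7, 376.9] 2631 [ 0.31  -0.165  0.03 ]
top blank 0.58 [201.8, 326.9] 4172 [ 0.542 -0.067  0.03 ]
top board 0.84 [169.8, 297.7] 4363 [ 0.618 -0.003  0.03 ]
top mallet 0.74 [209.1, 441.4] 1730 [ 0.519 -0.322  0.03 ]
top glue 0.72 [145.9, 426.2] 956 [ 0.666 -0.299  0.03 ]
top horse 0.67 [210.6, 198.9] 2193 [0.529 0.221 0.03 ]
top horse 0.34 [168.8, 298.1] 4450 [ 0.62  -0.004  0.03 ]
top gouge 0.76 [125.6, 324.4] 855 [ 0.721 -0.068  0.03 ]
scene blank 0.9 [190.7, 354.3] 1866 [0.344 0.138 0.03 ]
scene blank 0.89 [206.9, 246.1] 2809 [ 0.54 -0.07  0.03]
scene blank 0.64 [158.8, 262.2] 1031 [ 0.346 -0.142  0.03 ]
scene board 0.76 [240.9, 249.6] 3193 [0.636 0.003 0.03 ]
scene mallet 0.59 [152.8, 181.2] 1547 [ 0.439 -0.357  0.03 ]
scene glue 0.9 [198.4, 145.1] 1094 [ 0.644 -0.31   0.03 ]
scene glue 0.46 [261.8, 200.7] 783 [ 0.747 -0.056  0.03 ]
scene horse 0.84 [249.4, 357.2] 2197 [0.534 0.23  0.03 ]
scene gouge 0.7 [258.8, 203.3] 863 [ 0.737 -0.057  0.03 ]
```

```bash
sleep 1
```

```text
(no output)
```

View pics/top0.png

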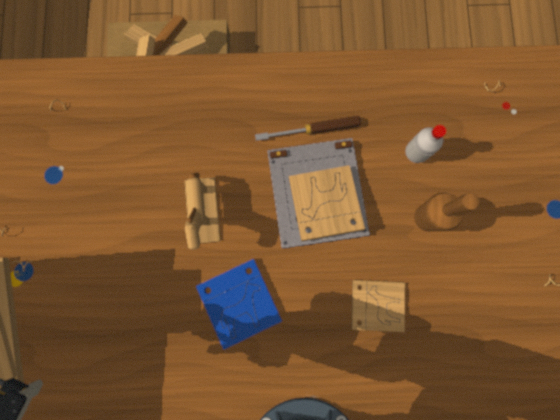

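View pics/scene0.png

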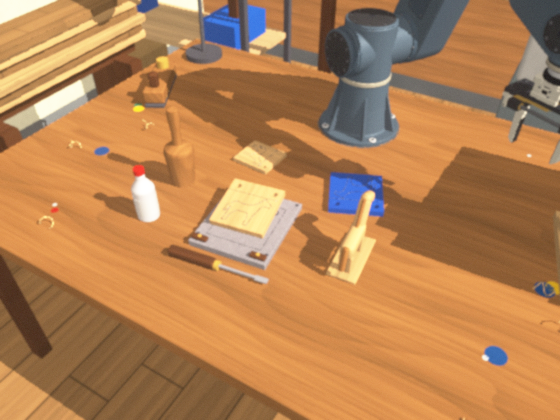

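The candidates for the blank in the top picture are the blue plate (306,235), the small limewood plate (306,377) and the large limewood plate with the horse on the board (202,327). The third fits: it isn't blue, it is the larger of the limewood two, and it sits askew on the board. I'll confirm with a crop.

Run:
```python
from h import *
im=cv2.imread("pics/top0.png")[125:260,250:385]
cv2.imwrite("pics/crop1.png",cv2.resize(im,None,fx=4.4,fy=4.4,interpolation=cv2.INTER_CUBIC))
print(cams.get_calibration("wrist")["hand_eye"],cams.get_calibration("wrist")["camera_matrix"]); print(cams.get_calibration("top")["cam_to_world"])
```

```text
[[-8.08186555e-04 -9.61246345e-01 -2.75689701e-01  7.67761183e-02]
 [ 9.99998620e-01 -3.76676496e-04 -1.61814726e-03 -3.57363349e-04]
 [ 1.45159231e-03 -2.75690628e-01  9.61245323e-01 -1.64465049e-01]
 [ 0.00000000e+00  0.00000000e+00  0.00000000e+00  1.00000000e+00]] [[325.1922621    0.         276.63508902]
 [  0.         325.1922621  206.14502027]
 [  0.           0.           1.        ]]
[[-0.02473297 -0.98771495  0.15429668  0.38957619]
 [-0.99967567  0.02537318  0.00218102  0.03285911]
 [-0.00606923 -0.1541927  -0.98802215  0.94706209]
 [ 0.          0.          0.          1.        ]]
```

View pics/crop1.png

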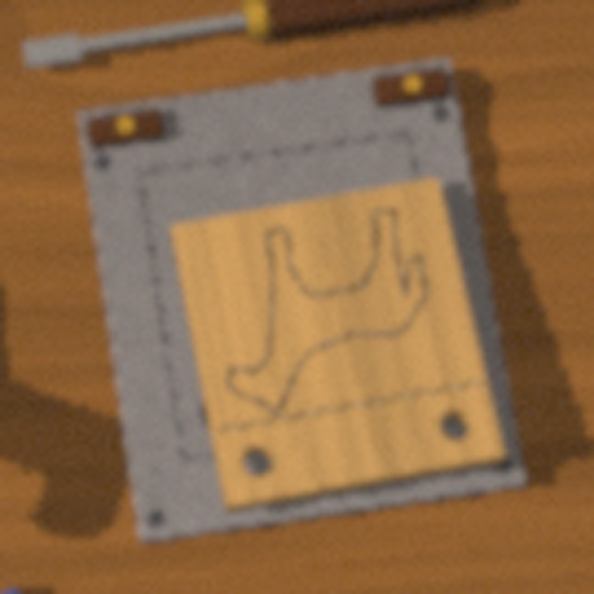

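The crop confirms the large limewood blank with its horse, holes at crop (257,461) and (455,426), lying towards the near right of the pencilled seat. Next I'll fit both poses.

```bash
cat > fit.py <<'E'
from h import *
from scipy.optimize import least_squares
def rz(a): return R.from_euler('z',a).as_matrix()
BC=np.array([[115,100,18],[115,-100,18],[-115,-100,18],[-115,100,18]])/1e3
PC=np.array([[75,70,16],[75,-70,16],[-75,-70,16],[-75,70,16],[-55,50,16],[-55,-50,16]])/1e3
def fitboard(cam,px,pts=BC,z=0):
    f=lambda v:(proj(cam,pts@rz(v[2]).T+[v[0],v[1],z])-px).ravel()
    s=least_squares(f,[.58,-.03,0]);return s.x,s.fun.reshape(-1,2)
def pose(v,tilt): # far lower edge rests on board top (z=.018)
    Rm=rz(v[2])@R.from_euler('y',tilt).as_matrix()
    return Rm,np.array([v[0],v[1],.018+.075*np.sin(tilt)])
def fitblank(cam,px,tilt):
    def f(v):
        Rm,p=pose(v,tilt);return (proj(cam,PC@Rm.T+p)-px).ravel()
    s=least_squares(f,[.55,-.06,0]);return s.x,s.fun.reshape(-1,2)
def rel(b,p):
    d=rz(b[2]).T@np.array([p[0]-b[0],p[1]-b[1],0]);return d[:2]*1e3,np.degrees(p[2]-b[2])
E
cat > a.py <<'E'
from fit import *
def full(c): c=np.array(c,float);return np.c_[125+(c[:,1]+.5)/4.4-.5,250+(c[:,0]+.5)/4.4-.5]
b,e=fitboard("top",full([(80,112),(450,62),(525,485),(142,540)]));print("board",b,np.abs(e).max())
p,e=fitblank("top",full([(172,225),(440,180),(507,458),(225,507),(257,461),(455,426)]),.12);print("blank",p,e.round(1).tolist());print(rel(b,p))
E
python3 a.py
```

```text
board [ 0.56775693 -0.04747103  0.1172863 ] 0.8942172905972825
blank [ 0.5383188  -0.06293408  0.14780224] [[-0.1, 0.0], [-0.3, -0.1], [0.1, -0.5], [0.1, 0.1], [0.1, 0.2], [0.1, 0.3]]
(array([-31.04533864, -11.9120333 ]), np.float64(1.7484346173914158))
```

```bash
cat > go.py <<'E'
import sys
from h import *
# usage: go.py x y z headingdeg(of tool x) -> shares from commanded-ish pose
def need(x,y,z,h):
    p,Rt=tool();d=Rt.T@(np.array([x,y,z])-p)/.2
    cur=np.degrees(np.arctan2(Rt[1,0],Rt[0,0]));dy=(h-cur+180)%360-180
    print("at",p.round(4),"hdg",round(cur,2),"shares xyz",d.round(3),"yaw",round(-dy/45,3))
if __name__=="__main__":need(*map(float,sys.argv[1:5]))
E
python3 -m jog '[{"x":-0.97,"y":-0.75,"z":-0.5,"yaw":1},{"x":-0.97,"y":-0.75,"z":-0.5,"yaw":1},{"x":-0.97,"y":-0.75,"z":-0.5,"yaw":1},{"x":-0.97,"y":-0.75,"z":-0.5,"yaw":1},{"x":-0.97,"y":-0.75,"z":-0.5,"yaw":1}]'
python3 go.py .55 -.1 .3 96.7
```

```text
at [0.2366 0.4965 0.2186] hdg 154.52 shares xyz [-2.698 -2.018 -0.407] yaw 1.285invalid input at $[0]: expected keys x, y, z, yaw, jaw
```

```bash
python3 -m jog '[{"x":-0.97,"y":-0.75,"z":-0.5,"yaw":1,"jaw":1},{"x":-0.97,"y":-0.75,"z":-0.5,"yaw":1,"jaw":1},{"x":-0.97,"y":-0.75,"z":-0.5,"yaw":1,"jaw":1},{"x":-0.97,"y":-0.75,"z":-0.5,"yaw":1,"jaw":1},{"x":-0.97,"y":-0.75,"z":-0.5,"yaw":1,"jaw":1}]'
python3 go.py .55 -.1 .3 96.7
```

```text
time_s: 1.32
eef_pos: [0.3485, 0.2757, 0.3202]
eef_rot: [0.001, 0.579, 0.815, 0.001]
ft_force: [-0.7, 0.2, -0.0]
width: 1.002
grip_force: 0.0
at [0.3485 0.2757 0.3202] hdg 109.2 shares xyz [-2.106  0.333  0.101] yaw 0.278
```

```bash
python3 -m jog '[{"x":-0.3,"y":0.05,"z":0,"yaw":0.28,"jaw":1},{"x":-0.6,"y":0.1,"z":0,"yaw":0.28,"jaw":1},{"x":-0.9,"y":0.15,"z":0,"yaw":0.28,"jaw":1},{"x":-1,"y":0.17,"z":0,"yaw":0.28,"jaw":1}]'
python3 go.py .55 -.1 .3 96.7
```

```text
time_s: 1.82
eef_pos: [0.447, 0.0986, 0.3181]
eef_rot: [-0.0, 0.664, 0.748, -0.0]
ft_force: [-0.6, 0.8, 0.4]
width: 0.998
grip_force: 0.0
at [0.447  0.0986 0.3181] hdg 96.86 shares xyz [-1.048  0.393  0.09 ] yaw 0.004
```

```bash
python3 -m jog '[{"x":-0.3,"y":0.13,"z":0,"yaw":0,"jaw":1},{"x":-0.6,"y":0.26,"z":0,"yaw":0,"jaw":1},{"x":-0.9,"y":0.39,"z":0,"yaw":0,"jaw":1},{"x":-1,"y":0.39,"z":0,"yaw":0,"jaw":1},{"x":-1,"y":0.39,"z":0,"yaw":0,"jaw":1}]'
python3 - <<'E'
from h import *
im=cams.snapshot("wrist");cv2.imwrite("pics/w0.png",im)
p=proj("wrist",[[.5677,-.0475,.018]]);print(p,tool()[0])
r,c=p[0];r0=int(max(0,min(r-130,160)));c0=int(max(0,min(c-150,260)))
print(r0,c0);cv2.imwrite("pics/w0c.png",cv2.resize(im[r0:r0+260,c0:c0+300],None,fx=2.3,fy=2.3,interpolation=cv2.INTER_CUBIC))
E
```

```text
time_s: 2.45
eef_pos: [0.5479, -0.0895, 0.3175]
eef_rot: [-0.001, 0.663, 0.748, -0.0]
ft_force: [-0.7, 0.1, 0.3]
width: 1.001
grip_force: 0.0
[[141.84918652 294.85357337]] [ 0.54760992 -0.08835168  0.31786238]
11 144
```

View pics/w0c.png

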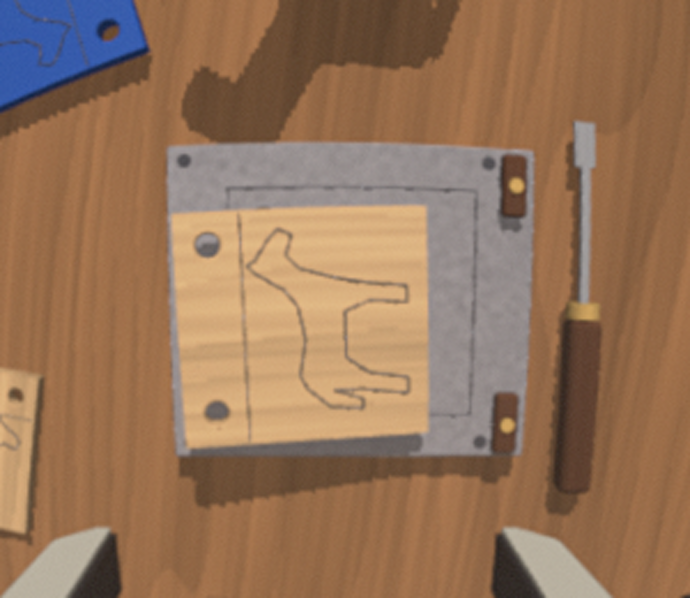

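The wrist view shows the board corners at crop (168,147), (532,151), (521,456) and (178,457), the blank's corners at (172,214), (427,206), (429,432) and (187,447), and the holes at (207,245) and (216,410).

```bash
cat > b.py <<'E'
from fit import *
def full(c): c=np.array(c,float);return np.c_[11+(c[:,1]+.5)/2.3-.5,144+(c[:,0]+.5)/2.3-.5]
b,e=fitboard("wrist",full([(532,151),(521,456),(178,457),(168,147)]));print("board",b,e.round(1).tolist())
p,e=fitblank("wrist",full([(427,206),(429,432),(187,447),(172,214),(207,245),(216,410)]),.12);print("blank",p,e.round(1).tolist());print(rel(b,p))
Rm,q=pose(p,.12);print((PC@Rm.T+q).round(3).tolist())
for n,z in(("mallet",.04),("glue",.07),("horse",.05)): 
    cams.snapshot("top")
    for r in finder.regions_of(n,"top")[:1]: print(n,at("top",*r["pixel"],z+.03).round(3))
E
python3 b.py; python3 go.py .55 -.165 .12 96.7
```

```text
board [ 0.57106952 -0.0477147   0.12517305] [[-0.2, 1.2], [0.2, 0.9], [0.4, -1.0], [-0.2, -1.0]]
blank [ 0.54146367 -0.06269383  0.1526477 ] [[-0.4, 0.0], [0.0, -0.3], [0.1, -0.4], [-0.7, -0.2], [-0.2, 0.4], [1.3, 0.4]]
(array([-31.24430848, -11.16574824]), np.float64(1.5741811045928749))
[[0.606, 0.018, 0.034], [0.628, -0.12, 0.034], [0.48, -0.143, 0.052], [0.459, -0.005, 0.052], [0.482, -0.021, 0.049], [0.497, -0.12, 0.049]]
glue [ 0.63  -0.269  0.1  ]
horse [ 0.543 -0.024  0.08 ]
at [ 0.5475 -0.0878  0.3188] hdg 96.99 shares xyz [-0.385 -0.035  0.994] yaw 0.006
```

```bash
cat > rel.py <<'E'
import sys
from go import *
B=np.array([.5695,-.0476,.121])
def w(xr,yr):
    c,s=np.cos(B[2]),np.sin(B[2]);return B[0]+c*xr/1e3-s*yr/1e3,B[1]+s*xr/1e3+c*yr/1e3
if __name__=="__main__":
    xr,yr,z,h=map(float,sys.argv[1:5]);p,_=tool();d=p[:2]-B[:2];c,s=np.cos(B[2]),np.sin(B[2])
    print("rel now",((c*d[0]+s*d[1])*1e3).round(1),((c*d[1]-s*d[0])*1e3).round(1));need(*w(xr,yr),z,h+np.degrees(B[2]))
E
python3 rel.py -31 -107 .1 90
python3 -m jog '[{"x":-0.17,"y":-0.03,"z":0.3,"yaw":0,"jaw":1},{"x":-0.33,"y":-0.05,"z":0.6,"yaw":0,"jaw":1},{"x":-0.34,"y":-0.05,"z":0.9,"yaw":0,"jaw":1},{"x":-0.34,"y":-0.05,"z":1,"yaw":0,"jaw":1},{"x":-0.34,"y":-0.05,"z":1,"yaw":0,"jaw":1}]'
python3 rel.py -31 -107 .026 90
```

```text
rel now -26.7 -37.2
at [ 0.5475 -0.0878  0.3188] hdg 96.99 shares xyz [-0.349 -0.022  1.094] yaw 0.001
time_s: 3.42
eef_pos: [0.5449, -0.1567, 0.1171]
eef_rot: [-0.002, 0.663, 0.749, -0.001]
ft_force: [0.0, 0.7, 1.3]
width: 0.997
grip_force: 0.0
rel now -37.6 -105.4
at [ 0.5449 -0.1567  0.1171] hdg 96.94 shares xyz [-0.009  0.035  0.456] yaw 0.0
```

```bash
python3 -m jog '[{"x":0,"y":0.03,"z":0.25,"yaw":0,"jaw":1},{"x":0,"y":0.03,"z":0.4,"yaw":0,"jaw":1},{"x":0,"y":0.03,"z":0.455,"yaw":0,"jaw":1},{"x":0,"y":0.03,"z":0.455,"yaw":0,"jaw":1}]'
python3 rel.py -31 -78 .026 90
```

```text
time_s: 3.92
eef_pos: [0.5525, -0.1567, 0.0288]
eef_rot: [0.001, 0.663, 0.749, 0.0]
ft_force: [0.1, -1.3, -0.6]
width: 0.999
grip_force: 0.0
rel now -30.1 -106.2
at [ 0.5525 -0.1567  0.0288] hdg 96.94 shares xyz [ 0.141 -0.005  0.014] yaw 0.0
```

```bash
python3 -m jog '[{"x":0.05,"y":0,"z":0.01,"yaw":0,"jaw":1},{"x":0.08,"y":0,"z":0.01,"yaw":0,"jaw":1}]'
python3 -m jog '[{"x":0.02,"y":0,"z":0,"yaw":0,"jaw":1},{"x":0.035,"y":0,"z":0,"yaw":0,"jaw":1},{"x":0.05,"y":0,"z":0,"yaw":0,"jaw":1},{"x":0.05,"y":0,"z":0,"yaw":0,"jaw":1}]'
python3 rel.py -31 -78 .026 90
python3 - <<'E'
from h import *
im=cams.snapshot("wrist");cv2.imwrite("pics/w1.png",im)
E
```

```text
time_s: 4.18
eef_pos: [0.5502, -0.1403, 0.0266]
eef_rot: [0.001, 0.663, 0.749, 0.0]
ft_force: [0.3, -1.4, 0.6]
width: 1.002
grip_force: 0.6
time_s: 4.68
eef_pos: [0.5485, -0.1306, 0.0255]
eef_rot: [-0.0, 0.663, 0.748, -0.0]
ft_force: [0.5, -0.8, 0.5]
width: 0.996
grip_force: 0.0
rel now -30.9 -79.8
at [ 0.5485 -0.1306  0.0255] hdg 96.92 shares xyz [ 0.009 -0.001 -0.002] yaw -0.0
```

View pics/w1.png

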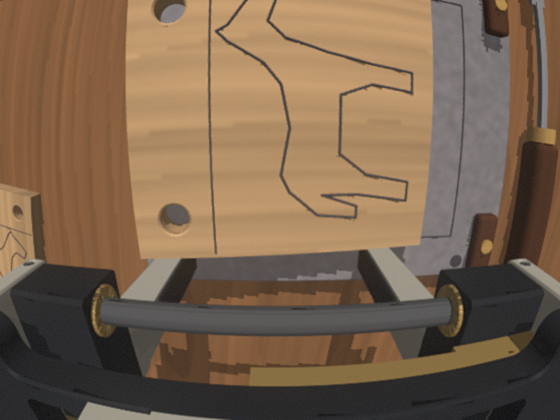

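The picture shows both fingers against the right edge, which runs from (row 258, col 141) to (244, 421). The pencilled seat corner is at (237,452).

```bash
cat > c.py <<'E'
from rel import *
def r(P):
    d=P[:2]-B[:2];c,s=np.cos(B[2]),np.sin(B[2]);return np.array([c*d[0]+s*d[1],c*d[1]-s*d[0]])*1e3
if __name__=="__main__":
    for n,px,z in(("near right",(258,141),.052),("far right",(244,421),.034),("seat",(237,452),.018),("hole0 top",(218,176),.049),("hole1",(9,170),.049),("dot",(261,456),.018)):print(n,r(at("wrist",*px,z)).round(1))
E
python3 c.py
```

```text
near right [-99. -70.]
far right [ 49.  -70.3]
seat [ 79.2 -73.3]
hole0 top [-78.8 -49.8]
hole1 [-78.9  47.6]
dot [ 86.1 -90.4]
```

```bash
python3 -m jog '[{"x":-0.08,"y":0,"z":0,"yaw":0,"jaw":1},{"x":-0.1,"y":0,"z":-0.25,"yaw":0,"jaw":1},{"x":-0.1,"y":0,"z":-0.5,"yaw":-0.1,"jaw":1},{"x":-0.1,"y":-0.1,"z":-0.6,"yaw":-0.3,"jaw":1},{"x":-0.1,"y":-0.3,"z":-0.6,"yaw":-0.5,"jaw":1}]'
python3 rel.py -128 0 .13 180
```

```text
time_s: 5.35
eef_pos: [0.4922, -0.1592, 0.1472]
eef_rot: [0.002, 0.502, 0.865, 0.0]
ft_force: [-0.8, 0.1, -0.9]
width: 0.998
grip_force: 0.0
rel now -90.3 -101.5
at [ 0.4922 -0.1592  0.1472] hdg 119.73 shares xyz [0.541 0.022 0.085] yaw -1.493
```

```bash
python3 -m jog '[{"x":0.2,"y":0,"z":0,"yaw":-0.23,"jaw":1},{"x":0.4,"y":0,"z":0,"yaw":-0.46,"jaw":1},{"x":0.54,"y":0.02,"z":0,"yaw":-0.7,"jaw":1},{"x":0.54,"y":0.02,"z":0.08,"yaw":-0.9,"jaw":1},{"x":0.54,"y":0.02,"z":0.08,"yaw":-1,"jaw":1}]'
python3 rel.py -128 0 .026 180
```

```text
time_s: 5.98
eef_pos: [0.4416, -0.0623, 0.129]
eef_rot: [-0.001, 0.134, 0.991, 0.0]
ft_force: [0.5, -1.1, 0.5]
width: 0.999
grip_force: 0.0
rel now -128.8 0.9
at [ 0.4416 -0.0623  0.129 ] hdg 164.64 shares xyz [-0.006 -0.002  0.515] yaw -0.495
```

```bash
python3 -m jog '[{"x":0,"y":0,"z":0.1,"yaw":-0.23,"jaw":1},{"x":0,"y":0,"z":0.2,"yaw":-0.5,"jaw":1},{"x":0,"y":0,"z":0.3,"yaw":-0.5,"jaw":1},{"x":0,"y":0,"z":0.515,"yaw":-0.5,"jaw":1},{"x":0,"y":0,"z":0.515,"yaw":-0.5,"jaw":1}]'
python3 rel.py -90 0 .026 180
python3 - <<'E'
from h import *
im=cams.snapshot("wrist");cv2.imwrite("pics/w2.png",im)
E
```

```text
time_s: 6.6
eef_pos: [0.4404, -0.0622, 0.0249]
eef_rot: [-0.002, -0.06, 0.998, 0.001]
ft_force: [0.3, -0.1, -0.1]
width: 1.001
grip_force: 0.0
rel now -129.9 1.1
at [ 0.4404 -0.0622  0.0249] hdg -173.12 shares xyz [-0.199 -0.005 -0.006] yaw -0.001
```

View pics/w2.png

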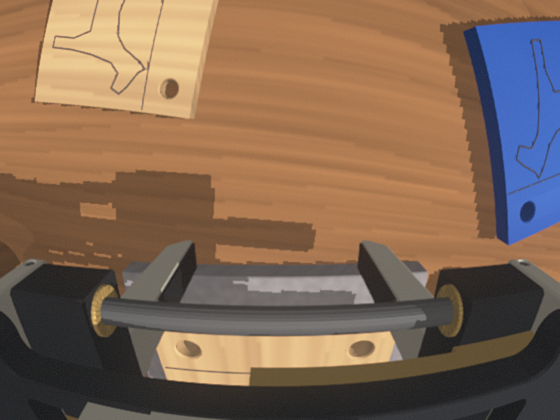

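The wrist view shows both fingers clear of the near edge, with the holes centred between them at (348,188) and (348,361). I'll push in small steps.

```bash
python3 -m jog '[{"x":-0.06,"y":-0.005,"z":-0.005,"yaw":0,"jaw":1},{"x":-0.1,"y":-0.005,"z":-0.005,"yaw":0,"jaw":1},{"x":-0.13,"y":-0.005,"z":-0.005,"yaw":0,"jaw":1},{"x":-0.155,"y":-0.005,"z":-0.005,"yaw":0,"jaw":1},{"x":-0.18,"y":-0.005,"z":-0.005,"yaw":0,"jaw":1}]'
python3 rel.py -90 0 .026 180
python3 -m jog '[{"x":-0.01,"y":0,"z":0,"yaw":0,"jaw":1},{"x":-0.02,"y":0,"z":0,"yaw":0,"jaw":1},{"x":-0.02,"y":0,"z":0,"yaw":0,"jaw":1}]'
python3 rel.py -85 0 .026 180
python3 - <<'E'
from c import *
for k in("top","wrist"):cv2.imwrite(f"pics/{k}3.png",cams.snapshot(k))
a=cv2.resize(cv2.imread("pics/top3.png")[125:260,250:400],(444,400),interpolation=cv2.INTER_CUBIC);b=cv2.resize(cv2.imread("pics/wrist3.png")[230:420,120:430],(489,300))
cv2.imwrite("pics/m3.png",np.hstack([a,cv2.copyMakeBorder(b,0,100,0,0,0)])[:,:800] if 0 else np.hstack([a,cv2.copyMakeBorder(cv2.resize(b,(350,215)),0,185,0,0,0)]))
E
```

```text
time_s: 7.28
eef_pos: [0.478, -0.0585, 0.0277]
eef_rot: [-0.0, -0.06, 0.998, 0.0]
ft_force: [-0.5, -0.2, -0.8]
width: 0.998
grip_force: 0.4
rel now -92.2 0.3
at [ 0.478  -0.0585  0.0277] hdg -173.08 shares xyz [-0.011 -0.001  0.008] yaw -0.0
time_s: 7.65
eef_pos: [0.4819, -0.0581, 0.0276]
eef_rot: [0.0, -0.06, 0.998, -0.0]
ft_force: [-0.1, -0.1, 0.7]
width: 1.0
grip_force: 0.0
rel now -88.2 0.1
at [ 0.4819 -0.0581  0.0276] hdg -173.08 shares xyz [-0.016 -0.001  0.008] yaw -0.0
```

View pics/m3.png

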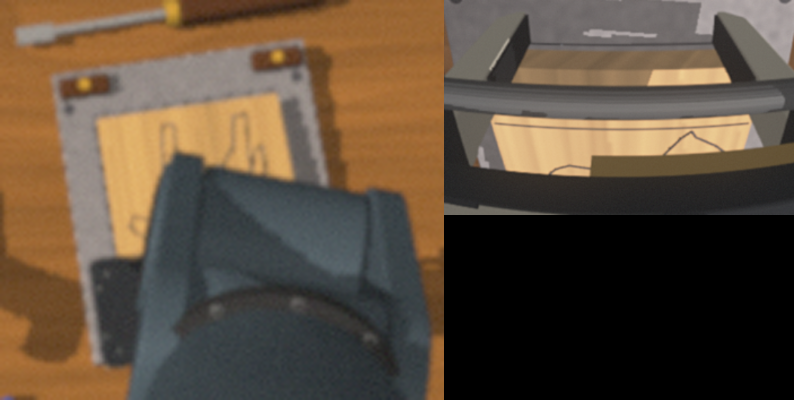

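Run:
```python
from c import *
for n,(x,y),z in(("blank fl",(97,117),.034),("blank fr",(282,95),.034),("board fl",(55,75),.018),("board fr",(303,42),.018)):
    print(n,r(at("top",125+y/2.963,250+x/2.96,z)).round(1))
for n,(x,y) in(("near edge L",(530-444,50)),("near edge R",(715-444,55)),("seat line",(620-444,43))):
    for z in(.018,.034,.05):print(n,z,r(at("wrist",230+y/1.131,120+x/1.129,z)).round(1))
```

```text
blank fl [69.2 70.2]
blank fr [ 65.6 -73. ]
board fl [111.8  97.3]
board fr [109.6 -99.6]
near edge L 0.018 [-71.8 -50. ]
near edge L 0.034 [-80.4 -45.4]
near edge L 0.05 [-89.  -40.8]
near edge R 0.018 [-68.6  51.3]
near edge R 0.034 [-77.4  46.6]
near edge R 0.05 [-86.3  41.8]
seat line 0.018 [-77.   -0.9]
seat line 0.034 [-85.1  -0.8]
seat line 0.05 [-93.2  -0.8]
```

```bash
python3 -m jog '[{"x":-0.007,"y":0,"z":0.005,"yaw":0,"jaw":1},{"x":-0.01,"y":0,"z":0.005,"yaw":0,"jaw":1},{"x":-0.01,"y":0,"z":0.005,"yaw":0,"jaw":1}]'|grep -E 'eef_pos|ft_f'
python3 -m jog '[{"x":-0.007,"y":0,"z":0.005,"yaw":0,"jaw":1},{"x":-0.01,"y":0,"z":0.005,"yaw":0,"jaw":1},{"x":-0.01,"y":0,"z":0.005,"yaw":0,"jaw":1}]'|grep -E 'eef_pos|ft_f'
python3 rel.py -85 0 .026 180
python3 - <<'E'
from c import *
im=cams.snapshot("wrist");b=cv2.resize(im[230:400,120:440],None,fx=2,fy=2,interpolation=cv2.INTER_CUBIC)
cv2.imwrite("pics/m4.png",b)
E
```

```text
eef_pos: [0.4839, -0.0579, 0.0267]
ft_force: [-0.5, -0.3, 0.1]
eef_pos: [0.4858, -0.0576, 0.0256]
ft_force: [0.5, -0.5, -0.2]
rel now -84.3 0.2
at [ 0.4858 -0.0576  0.0256] hdg -173.08 shares xyz [ 0.003 -0.001 -0.002] yaw -0.0
```

View pics/m4.png

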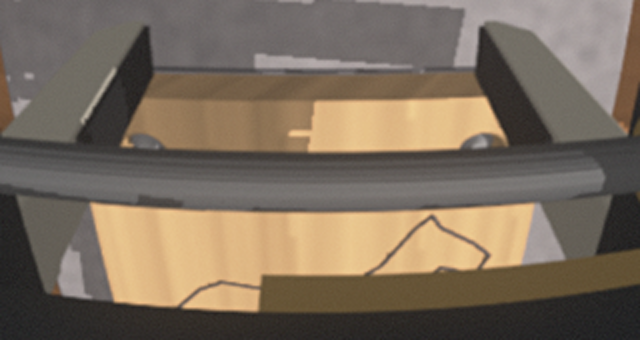

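Run:
```python
from c import *
f=lambda x,y:(230+y/2,120+x/2)
for n,p,zs in(("bottom",(315,72),(.018,.022,.035)),("top",(315,98),(.034,.038,.051)),("seat",(315,68),(.018,))):
    for z in zs:print(n,z,r(at("wrist",*f(*p),z)).round(1))
```

```text
bottom 0.018 [-75.5   0.1]
bottom 0.022 [-77.4   0.1]
bottom 0.035 [-83.9   0.1]
top 0.034 [-75.5   0.1]
top 0.038 [-77.7   0.1]
top 0.051 [-84.8   0.1]
seat 0.018 [-76.8   0.1]
```

The near face's bottom and top edges both land at x = -75.5 mm for seated heights, and the seat line reads -76.8, so the blank has dropped. Next I'll back off and press down beside the holes.

```bash
python3 -m jog '[{"x":0.06,"y":0,"z":0,"yaw":0,"jaw":1},{"x":0.08,"y":0,"z":-0.1,"yaw":0,"jaw":1},{"x":0.05,"y":0,"z":-0.25,"yaw":0,"jaw":1},{"x":-0.15,"y":0,"z":-0.25,"yaw":0,"jaw":1},{"x":-0.23,"y":0,"z":-0.25,"yaw":0,"jaw":1}]' |grep -E 'eef_pos|ft_f'
python3 rel.py -38 0 .038 180
```

```text
eef_pos: [0.5324, -0.0521, 0.0761]
ft_force: [-0.9, 0.5, -0.6]
rel now -37.4 0.0
at [ 0.5324 -0.0521  0.0761] hdg -173.08 shares xyz [ 0.003 -0.     0.191] yaw -0.0
```

```bash
python3 -m jog '[{"x":0,"y":0,"z":0.1,"yaw":0,"jaw":1},{"x":0,"y":0,"z":0.18,"yaw":0,"jaw":1},{"x":0,"y":0,"z":0.2,"yaw":0,"jaw":1},{"x":0,"y":0,"z":0.21,"yaw":0,"jaw":1},{"x":0,"y":0,"z":0.215,"yaw":0,"jaw":1}]' |grep -E 'eef_pos|ft_f'
python3 -m jog '[{"x":0,"y":0,"z":0.005,"yaw":0,"jaw":1},{"x":0,"y":0,"z":0.005,"yaw":0,"jaw":1}]' |grep -E 'eef_pos|ft_f'
```

```text
eef_pos: [0.5306, -0.0521, 0.0342]
ft_force: [-12.7, 3.0, 32.4]
eef_pos: [0.5306, -0.0521, 0.0341]
ft_force: [-16.0, 2.0, 35.8]
```

The fingertips stopped at z = 0.034, the seated top face, under 36 N. I'll lift clear and check.

```bash
python3 -m jog '[{"x":0,"y":0,"z":-0.2,"yaw":0,"jaw":1},{"x":0.1,"y":0,"z":-0.5,"yaw":0,"jaw":1},{"x":0.2,"y":0,"z":-0.8,"yaw":0,"jaw":1},{"x":0.4,"y":0,"z":-1,"yaw":0,"jaw":1},{"x":0.6,"y":0,"z":-1,"yaw":0,"jaw":1}]' |grep -E 'eef_pos|ft_f'
python3 - <<'E'
from h import *
im=cams.snapshot("wrist");cv2.imwrite("pics/w5.png",im)
p=proj("wrist",[[.5695,-.0476,.018]]);print(p,tool()[0],get_state()["time_s"])
r0=max(0,min(int(p[0,0])-120,180));c0=max(0,min(int(p[0,1])-140,280));print(r0,c0)
cv2.imwrite("pics/w5c.png",cv2.resize(im[r0:r0+240,c0:c0+280],None,fx=2.5,fy=2.5,interpolation=cv2.INTER_CUBIC))
E
```

```text
eef_pos: [0.4123, -0.0669, 0.2347]
ft_force: [0.6, 0.8, -0.4]
[[298.7287213  276.94162606]] [ 0.40777894 -0.06662485  0.2328596 ] 10.725
178 136
```

View pics/w5c.png

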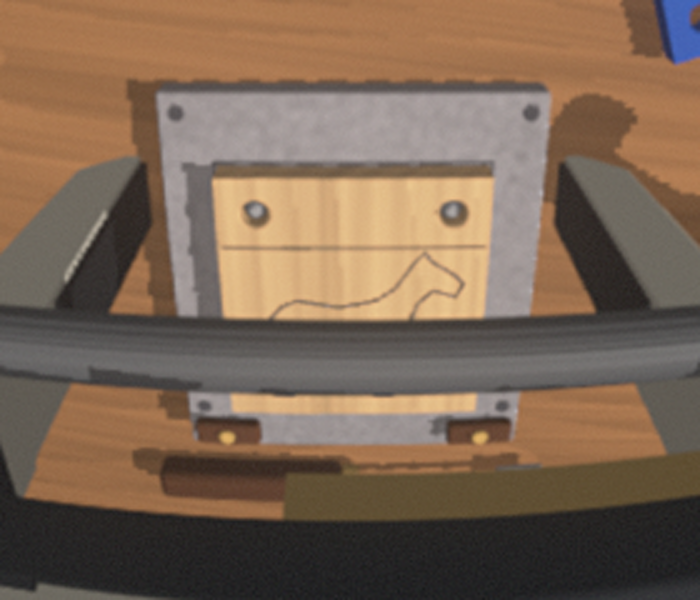

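The picture shows the pins filling both holes, at crop (257,212) and (454,212). The blank is flush inside the pencilled seat, the gripper is clear, and the gouge is still beyond the far edge.

```bash
python3 -c "
from bench import job
print(job.job_done())"
```

```text
the job is handed in; nothing more can be done
None
```

I pushed the blank over both pins, pressed it flat onto the board and handed the job in at about 11 s, with the arm clear; no verdict came back, and I didn't measure the other four objects' positions at the end.

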